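# Feed a tube rack through a spring gate

### The arm

A 7-joint arm with a two-finger parallel gripper is mounted at the origin on the work surface. World frame = base frame: x ahead of the robot, y to its left, z up, the work surface at z = 0. Lengths are in m, angles in rad, forces in N, time in s.
With the tool pointing down it reaches from about 0.4 to 0.9 m from the base axis. Payload 5.5 kg.
Tool frame: the origin (TCP) lies midway between the tips of the shut fingers; the grasp point (between the pads) lies 19 mm behind it; z points along the fingers, y is the line along which they close (so a half turn about z gives the same grasp; the last joint's range is limited). The gripper opens to 92 mm and grips with 3 to 60 N. Pads are 19 mm wide; open, the fingers measure 130 mm over their backs; the gripper's body (75 mm by 190 mm) begins 47 mm behind the grasp point.
Start: joints at [-0.916, 0.501, -0.427, 1.55, 0.221, 1.138, -0.21], TCP at [0.248, 0.601, 0.227] pointing down, gripper open.
Joint ranges: [-2.88, 2.88], [-0.31, 2.03], [-1.54, 1.56], [0.2, 2.42], [-1.41, 4.55], [0.19, 2.02], [-2.57, 2.57]. Speed limits (rad/s): [2.57, 2.57, 3.14, 3.14, 3.14, 3.14, 3.14].

### API

Orientations are given as a rotation vector (axis times angle).
In Python, from plant import get_state, get_image, camera_model, sign_off, search_frame, masks_of gives the robot as it stands. The module is installed in compiled form; this text tells all that it offers.
- The arm moves only by the tool arm_command, never from a script. Its argument "deltas" is a list of rows, each a list of 5 numbers: the opening, from 0 (shut) to 1 (fully open), then the shift along the tool's x, y, z in m, then the turn about the tool's z in degrees. In form: [[hand, dx, dy, dz, yaw], ...]. A call has 1 to 8 rows; each row shifts and turns the commanded pose from where the row before left it, along the tool's axes as they then stand; what a row does not reach is not made up. A row lasts 1/8 s, in which the tool goes at most 62.5 mm and 10.7 degrees, less where a joint would pass 70% of its speed; a pose out of reach is approached as far as the arm can. A call is refused whole if a number of a shift passes 0.0625 or a number of a turn 10.7, either way. A call with a gripper value outside its range is refused whole. The fingers move at their own pace and stop on an object; the grip force is fixed at half the most. Time passes only in rows, so rows that do not move let the fingers close. It gives the time, the measured TCP pose, the force, the opening and the grip force at its end, in the units of the state.
- get_state(): the state, without advancing time (a new reading comes with each control period).
- get_image(name): name is "side" or "top"; returns (picture, depth): 400x640x3 uint8, red, green, blue; 400x640 float32, m along the optical axis (not along the pixel's ray), 0 where there is no reading.
- camera_model(name): a dict with "K" (3x3 intrinsics, pixels), "extrinsics" (4x4, takes a point from camera to world coordinates). Camera axes: x right, y down, z forward; pixel columns grow to the right and rows downward; lengths in m; the calibration is good to about 2 mm. A picture is of the moment at which its call begins. camera_model takes no time and is no camera call.
- sign_off(): hands the job in; it is judged then, once.
Trained networks look in the newest picture that a camera, given by its name, has taken for a name from the list of things; names that differ only in an ending like _2 or _b are one class to them, and where a whole thing is asked for, a point or a joint stands for the part that bears it (a point fixed in the world has none). Each returns a list of dicts, best first, with "conf" (0 to 1); they miss things now and then, are a little off and sometimes report something else, mostly with a low value. They report only what shows in the picture. A call takes as long as a camera call.
- search_frame(camera, name): "uv" ([column, row] in pixels, amid what is visible of it).
- masks_of(camera, name): "region" (400x640 bool, what is visible of it) and "uv" ([column, row] in pixels, amid what is visible of it).
The state is a dict: "clock": time; "joint_pos": joint angles; "joint_vel": joint speeds; "joint_torque": joint torques, N m; "tool_pos": TCP position; "orientation": TCP orientation; "force": force on the tool from outside, world axes, zero at the start; "moment": the same for the moment, N m; "grip_width": finger opening in m; "gripper_force": force on a finger pad.
Only numpy, scipy, OpenCV 4.12 (cv2) and the standard library are available. Lean on these libraries where they do the work, as an engineer would, in place of code of your own. Each camera call takes 0.05 s, during which the arm holds its last target. There are 200 camera calls.

### The job

Press the yellow pedal beside the lane down with one fingertip so that the red gate rises, and while holding it down push the blue tube rack along the lane under the gate with the other fingertip, at a calm pace, until it is fully home against the grey end stop. Then let the pedal up so that the gate closes behind the rack. Only push and press: do not lift the rack, do not shove it against the closed gate, and leave the other things on the bench where they are.

Things in the scene. Friction and masses are not known exactly. Their poses are not given: they have to be found in the camera images.
- lane: Fixed straight lane; place and angle vary. Origin: table level, centre line, in the gate's plane. The rack travels toward its -y; +x points across the lane to the pedal. Floor top z = 6 mm, y = +250 (open end) to -140. White side walls: inner faces x = -36 and +36 mm, 6 thick, tops z = 24. White sampler module behind the end stop, y = -150 to -280, x = -85 to 85, z up to 91.
- rack: Loose blue rack of eight black-capped tubes in the lane before the gate: 62 mm wide (x), 110 long (y), body 38 high, caps and tab up to 46. Origin: centre of its underside, 6 mm above the table. Axes as the lane's. Rear face y = +55 mm with a flush orange tab (44 wide, 6 thick), front y = -55. 0.2 to 0.45 kg. Push its rear face 15 to 45 mm above the underside.
- gate (a joint): Angle (rad) of the gate, a rigid seesaw of red blade and yellow pedal, hinged parallel to the lane. 0: closed; 0.85: pedal level; 1.0: open, at its stop. Pressing the pedal raises the blade by this angle; the rack passes freely at 0.75 or more. A spring shuts it when let go: 1 to 2 N starts it, 2 to 5 N holds it down. A fingertip may slide along the pedal while pressing.
- gate_hinge (a point): Fixed point on the hinge line in the gate's plane, at (52, 0, 28) mm in the lane frame. The hinge rod is 8 mm thick; its two brackets (14 x 10 mm, up to z = 34) stand at lane x = 52, y = -62 and +243 mm.
- gate_tip (a point): Tip of the red blade (48 mm long from the hinge line, 10 mm along the lane, 8 thick), in the lane's y = 0 plane; moves with it. Closed: lane x = 5, z = 35 mm, barring the lane's pedal half. At 0.85: x = 26, z = 68.
- pedal_mid (a point): Mid-thickness of the yellow pedal, halfway along it (lane y = 92.5 mm), 30 mm out from the hinge line; moves with it. The plate is 5 mm thick, reaches 44 mm out from the hinge line and runs from lane y = -50 to +235 mm. Closed it slopes up outward by 0.85 rad (outer edge lane x = 81, z = 61 mm); at joint 0.85 it is level, top face z = 30.5, outer edge x = 96.
- end_stop (a point): Point on the grey end stop's face, at the lane floor on the centre line: lane frame (0, -140, 6) mm. The stop is 84 mm wide, 8 thick, top at z = 40. Fully home, the rack's front face touches it.
- vial_a: Small amber glass vial, 22 mm across, 42 mm tall, standing on the robot's side of the lane. Origin: underside. Bystander.
- vial_b: Small clear vial, 22 mm across, 42 mm tall, standing on the robot's side of the lane. Origin: underside. Bystander.
- jar_a: White jar with a dark brown lid, 64 mm across, 56 mm tall, beyond the pedal. Origin: underside. Bystander.
- jar_b: White jar with a dark brown lid, 64 mm across, 56 mm tall, beyond the pedal. Origin: underside. Bystander.
- beaker: Glass beaker, 68 mm across, 85 mm tall, beyond the open end of the lane. Origin: underside. Bystander.
- reagent: White bottle with a blue cap, 56 mm across, 95 mm tall, beside the sampler module. Origin: underside. Bystander.

How it is judged:
On the way:
1. the rack is under the gate, front end past it and rear end not yet, while a finger holds the pedal down (value of joint gate above 0.65 rad and y of rack in the frame of lane between -0.04 and 0.04 m and contact force between the fingers and gate above 0.3 N), for 0.2 s.
At the end, for the whole second after the job is handed in: The rack lies flat and at rest in the lane, past the gate and with its front end within 10 mm of the end stop; the gate is closed again behind it (joint below 0.12 rad) (y of rack in the frame of lane below -0.075 m and x of rack in the frame of lane between -0.012 and 0.012 m and z of rack in the frame of lane below 0.012 m and value of joint gate below 0.12 rad and angle between rack's own z axis and vertical below 0.08 rad and linear speed of rack below 0.01 m/s); the robot touches nothing.
It fails at once if the rack is lifted off the lane floor (by more than 12 mm) or tipped (by more than 0.25 rad) (z of rack in the frame of lane above 0.018 m or angle between rack's own z axis and vertical above 0.25 rad).
It fails at once if the rack is shoved against the gate (more than 10 N) (contact force between rack and gate above 10 N).
It fails at once if the rack is shot along the lane (faster than 0.35 m/s) (linear speed of rack above 0.35 m/s).
It fails at once if a bystander is moved by more than 20 mm (distance of any of vial_a, vial_b, jar_a, jar_b, beaker, reagent from where it was at the start of the episode above 0.02 m).
It also fails if it takes over 40 s, if anything falls off the work surface, if the arm or the gripper's body presses on something with over 40 N, if the wrist force passes 120 N, or if a joint passes its speed limit or range.

## Working session

There is one attempt and no reset: what is moved stays moved. The work goes in short steps, Python scripts to look and compute and a tool call to move; the robot and the scene stay as the last step left them, time stands still between calls to the robot, and variables do not carry over. Pictures are saved under pics/ and viewed, at most 10 in all, crops included, and the job is handed in when it is done.

Besides the shell and the picture viewer there is one more tool, called as a command line: name --pt "numbers of a row" for each row, then --argument value for the rest. arm_command: Moves the arm, as the interface text tells. Its arguments: {"type":"object","properties":{"deltas":{"type":"array"}},"required":["deltas"]}

```bash
mkdir -p pics; cat > h.py <<'E'
import numpy as np,cv2
from plant import *
def cloud(n,d):
    m=camera_model(n);K=m["K"];T=np.array(m["extrinsics"]);v,u=np.mgrid[:400,:640]
    P=np.stack([(u-K[0][2])/K[0][0]*d,(v-K[1][2])/K[1][1]*d,d],-1)
    return P@T[:3,:3].T+T[:3,3]
E
python3 - <<'E'
from h import *
s=get_state();print(s["clock"],s["tool_pos"],s["orientation"])
for n in("top","side"):
    im,d=get_image(n);cv2.imwrite(f"pics/{n}0.png",im[:,:,::-1]);P=cloud(n,d)
    np.save(f"{n}.npy",P)
    for k in("rack","gate","lane","vial_a","jar_a","beaker","reagent"):
        for r in masks_of(n,k)[:2]:
            g=r["region"]&(d>0);p=P[g]
            if len(p): print(n,k,round(r["conf"],2),np.round(r["uv"]),g.sum(),np.round(np.median(p,0),3),np.round(np.percentile(p,[2,98],0),3).tolist())
            np.save(f"{n}_{k}.npy",g) if r["conf"]>.5 and k in("rack","gate","lane") else 0
E
```

```text
0.0 [0.24798004 0.60010133 0.22569728] [-6.11333459e-01 -3.08109602e+00  2.93006286e-03]
top rack 0.84 [334. 217.] 1139 [0.498 0.04  0.044] [[0.466, -0.014, 0.019], [0.53, 0.091, 0.054]]
top gate 0.89 [335. 190.] 1842 [0.566 0.027 0.045] [[0.536, -0.104, 0.026], [0.595, 0.17, 0.063]]
top lane 0.83 [410. 202.] 10093 [ 0.535 -0.156  0.043] [[0.457, -0.333, 0.003], [0.616, 0.17, 0.092]]
top vial_a 0.62 [382. 242.] 90 [ 0.426 -0.077  0.032] [[0.415, -0.096, -0.002], [0.437, -0.068, 0.044]]
top vial_a 0.57 [332. 250.] 64 [0.412 0.045 0.035] [[0.403, 0.035, 0.001], [0.422, 0.055, 0.044]]
top jar_a 0.77 [384. 136.] 589 [ 0.69  -0.084  0.055] [[0.664, -0.114, 0.008], [0.723, -0.057, 0.059]]
top jar_a 0.74 [318. 147.] 583 [0.664 0.076 0.055] [[0.638, 0.047, -0.001], [0.695, 0.104, 0.06]]
top beaker 0.59 [239. 224.] 695 [0.476 0.275 0.037] [[0.443, 0.236, 0.001], [0.504, 0.297, 0.087]]
top beaker 0.24 [410. 201.] 10618 [ 0.536 -0.146  0.04 ] [[0.457, -0.335, 0.0], [0.617, 0.171, 0.092]]
top reagent 0.85 [432. 138.] 547 [ 0.697 -0.203  0.063] [[0.679, -0.235, -0.002], [0.732, -0.185, 0.096]]
si
[... 423 characters left out ...]
[246. 245.] 176 [0.412 0.035 0.028] [[0.402, 0.031, 0.003], [0.422, 0.047, 0.044]]
side jar_a 0.95 [398. 279.] 1225 [ 0.689 -0.101  0.056] [[0.665, -0.12, 0.005], [0.721, -0.062, 0.059]]
side jar_a 0.78 [364. 220.] 950 [0.665 0.059 0.055] [[0.639, 0.043, 0.001], [0.706, 0.11, 0.059]]
side beaker 0.72 [431. 335.] 1500 [ 0.697 -0.227  0.063] [[0.679, -0.243, 0.008], [0.725, -0.198, 0.097]]
side beaker 0.65 [268. 161.] 963 [0.473 0.244 0.062] [[0.444, 0.232, 0.004], [0.502, 0.295, 0.087]]
side reagent 0.92 [432. 335.] 1469 [ 0.697 -0.227  0.064] [[0.679, -0.243, 0.01], [0.728, -0.2, 0.097]]
side reagent 0.26 [325. 247.] 2410 [ 0.569 -0.009  0.045] [[0.533, -0.108, 0.026], [0.598, 0.162, 0.063]]
```

View pics/top0.png

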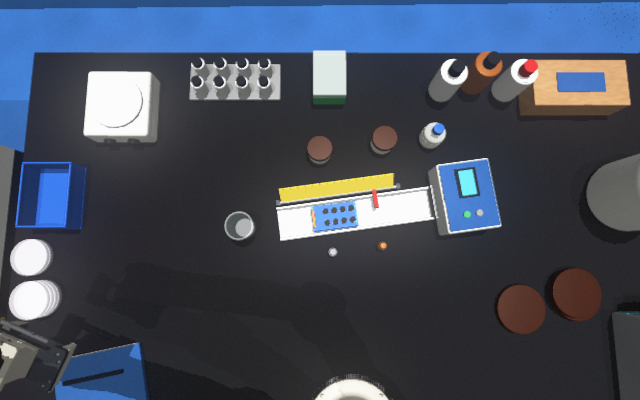

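View pics/side0.png

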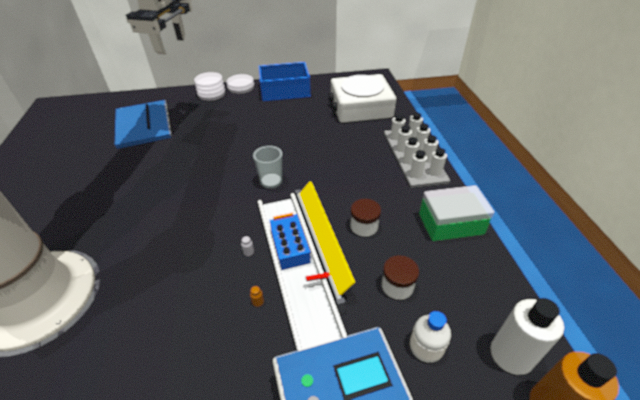

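The top view shows the lane from (278,220) to (435,200), with the rack at (334,217), the closed red blade at (375,200) and the pedal above it. The side view agrees. Next I fit the lane frame.

```bash
cat >> h.py <<'E'
def lane(verbose=True):
    from scipy.optimize import least_squares
    Y=[];R=[]
    for n in("top","side"):
        im=cv2.imread(f"pics/{n}0.png").astype(int);P=np.load(f"{n}.npy");b,g,r=im[...,0],im[...,1],im[...,2]
        box=(abs(P[...,0]-.55)<.08)&(abs(P[...,1]-.03)<.18)&(P[...,2]>.02)
        y=box&(r>150)&(g>130)&(b<90);q=box&(r>150)&(g<70)&(b<70)&(P[...,1]<.0)
        Y.append(P[y]);R.append(P[q])
    Yp=np.vstack(Y);Rp=np.vstack(R);s,c=np.sin(.85),np.cos(.85)
    def L(p,P): 
        a=p[2];d=P[:,:2]-p[:2];return np.c_[d@[np.cos(a),np.sin(a)],d@[-np.sin(a),np.cos(a)],P[:,2]]
    def f(p):
        q=L(p,Yp);return (-(q[:,0]-.052)*s+(q[:,2]-.028)*c-.0025)
    a0=.12
    for _ in range(3):
        r=least_squares(lambda v:np.r_[f([v[0],0,v[1]])],[.52,a0],loss="soft_l1",f_scale=.002)
        # plane fixes normal offset and angle; y from extents
        a0=r.x[1];
    p=np.array([r.x[0],0,r.x[1]])
    ys=[]
    for A in Y: q=L(p,A)[:,1];lo,hi=np.percentile(q,[.5,99.5]);ys.append((lo+.05,hi-.235))
    rr=[L(p,A)[:,1] for A in R]
    if verbose: print("deg",np.degrees(p[2]),"y0 est",ys,"red",[np.percentile(x,[5,50,95]).round(4) for x in rr if len(x)])
    y0=np.mean(ys);p[:2]+=y0*np.array([-np.sin(p[2]),np.cos(p[2])])
    return p,L
E
python3 - <<'E'
from h import *
p,L=lane();print("lane",p)
for n in("top","side"):
    im=cv2.imread(f"pics/{n}0.png").astype(int);P=np.load(f"{n}.npy");q=L(p,P.reshape(-1,3)).reshape(P.shape)
    b,g,r=im[...,0],im[...,1],im[...,2]
    inl=(abs(q[...,0])<.045)
    for k,m in(("blue",(b>120)&(r<90)&inl&(q[...,1]>0)&(q[...,1]<.24)),("orange",(r>170)&(g>60)&(g<150)&(b<110)&inl&(q[...,1]>.02)&(q[...,1]<.24)),("red",(r>150)&(g<70)&inl&(abs(q[...,1])<.03))):
        if m.sum():print(n,k,m.sum(),np.percentile(q[m],[2,50,98],0).round(4).tolist())
    w=(b>150)&(r>150)&(abs(abs(q[...,0])-.039)<.012)&(q[...,2]>.018)&(q[...,2]<.03)&(q[...,1]<-.02)&(q[...,1]>-.13)
    for sg in(-1,1):
        x=q[w&(q[...,0]*sg>0)];print("wall",sg,len(x),np.percentile(x[:,0],[5,50,95]).round(4) if len(x) else "")
    mod=(q[...,2]>.085)&(abs(q[...,0])<.12)&(q[...,1]<-.1)&(q[...,1]>-.32);print("module",np.percentile(q[mod],[1,99],0).round(4).tolist())
s=get_state();d=L(p,np.array([s["tool_pos"]]));print("tcp lane",d,s["clock"])
E
```

```text
deg 7.79414128496472 y0 est [(np.float64(-0.06477031303140464), np.float64(-0.06971529653726294)), (np.float64(-0.06905205147909334), np.float64(-0.07180511929560901))] red [array([-0.063, -0.063, -0.063]), array([-0.0749, -0.0717, -0.0679])]
lane [ 0.51493549 -0.06819977  0.13603343]
top blue 29 [[-0.0319, 0.0592, 0.0155], [-0.0311, 0.1075, 0.0245], [0.0094, 0.1595, 0.0501]]
top red 1 [[0.0426, 0.0059, 0.031], [0.0426, 0.0059, 0.031], [0.0426, 0.0059, 0.031]]
wall -1 108 [-0.0413 -0.0386 -0.0356]
wall 1 108 [0.0367 0.0393 0.0422]
module [[-0.0785, -0.2727, 0.0851], [0.0796, -0.1527, 0.0933]]
side blue 1184 [[-0.0318, 0.0508, 0.0139], [-0.0032, 0.0827, 0.0445], [0.0265, 0.1528, 0.0532]]
side orange 24 [[-0.0203, 0.1541, 0.049], [-0.0008, 0.1563, 0.051], [0.0155, 0.1582, 0.0536]]
side red 73 [[0.0075, -0.0065, 0.0326], [0.0273, -0.0029, 0.0364], [0.0439, 0.0015, 0.0407]]
wall -1 201 [-0.0416 -0.039  -0.0361]
wall 1 213 [0.0362 0.0386 0.0418]
module [[-0.0782, -0.2554, 0.0862], [0.0795, -0.1565, 0.0932]]
tcp lane [[-0.17355465  0.69896903  0.22677199]] 0.8
```

arm_command --pt "0.65 0 0 0 7.5" --pt "0.65 0 0 0 7.5" --pt "0.65 0 0 0 7.5" --pt "0.65 0 0 0 7.5" --pt "0.65 0 0 0 7.5" --pt "0.65 0 0 0 7.5" --pt "0.65 0 0 0 7.5" --pt "0.65 0 0 0 7.3"

```text
clock: 1.8
tool_pos: [0.2481, 0.6008, 0.2268]
orientation: [-2.071, -2.362, 0.0]
force: [-0.1, -0.1, 0.6]
grip_width: 0.0595
gripper_force: 0.0
```

arm_command --pt "0.65 -0.045 0.0185 0 0" --pt "0.65 -0.045 0.0185 0 0" --pt "0.65 -0.045 0.0185 0 0" --pt "0.65 -0.045 0.0185 0 0" --pt "0.65 -0.045 0.0185 0 0" --pt "0.65 -0.045 0.0185 0 0" --pt "0.65 -0.045 0.0185 0 0" --pt "0.65 -0.045 0.0185 0 0"

```text
clock: 2.8
tool_pos: [0.4441, 0.2627, 0.2271]
orientation: [2.066, 2.367, 0.001]
force: [0.8, 0.7, -0.7]
grip_width: 0.0596
gripper_force: 0.0
```

arm_command --pt "0.65 -0.044 0.018 0 0" --pt "0.65 -0.044 0.018 0 0" --pt "0.65 -0.04 0.018 0 0" --pt "0.65 -0.026 0.01 0 0" --pt "0.65 0 0 0.04 0" --pt "0.65 0 0 0.04 0" --pt "0.65 0 0 0.02 0" --pt "0.65 0 0 0 0"

```text
clock: 3.8
tool_pos: [0.5262, 0.1198, 0.1252]
orientation: [-2.065, -2.365, 0.005]
force: [0.3, 0.2, 0.3]
grip_width: 0.0599
gripper_force: 0.0
```

```bash
cat > t.py <<'E'
from h import *
from scipy.spatial.transform import Rotation as R
p,L=lane(False);s=get_state()
M=R.from_rotvec(s["orientation"]).as_matrix()
print(s["clock"],"lane",L(p,np.array([s["tool_pos"]]))[0].round(4),"yaw err deg",round(np.degrees(np.arctan2(M[1,1],M[0,1])-p[2]),2),"z",M[:,2].round(3),"w",s["grip_width"],"F",np.round(s["force"],1))
E
python3 t.py; python3 -c "
from h import *
im,d=get_image('side');cv2.imwrite('pics/s1.png',cv2.resize(im[100:320,180:460,::-1],None,fx=2.5,fy=2.5))"
```

```text
3.8 lane [0.0366 0.1847 0.1252] yaw err deg -0.03 z [-0.004 -0.001 -1.   ] w 0.05993927802255185 F [0.3 0.2 0.3]
```

View pics/s1.png

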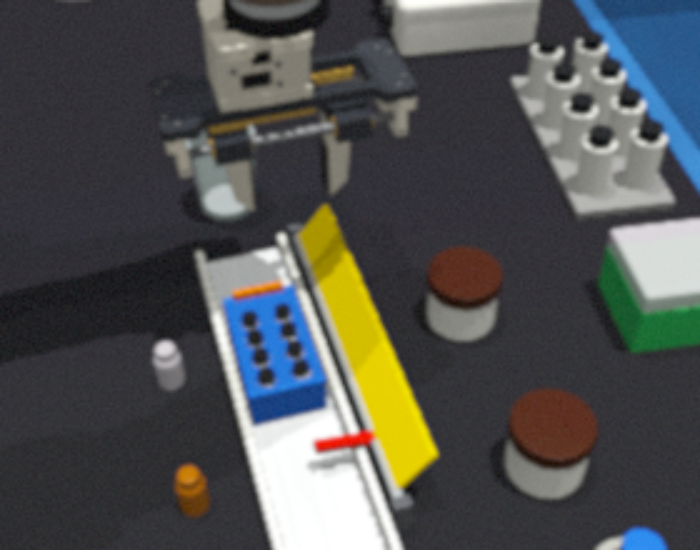

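arm_command --pt "0.65 0 0.003 0.03 0" --pt "0.65 0 0 0.025 0" --pt "0.65 0 0 0.01 0" --pt "0.65 0 0 0.01 0" --pt "0.65 0 0 0.01 0" --pt "0.65 0 0 0.01 0" --pt "0.65 0 0 0 0"

```text
clock: 4.72
tool_pos: [0.5315, 0.1207, 0.0317]
orientation: [2.066, 2.366, 0.002]
force: [1.8, 0.9, 3.2]
grip_width: 0.0594
gripper_force: 1.6
```

```bash
python3 t.py; python3 -c "
from h import *
im,d=get_image('side');cv2.imwrite('pics/s2.png',cv2.resize(im[100:320,180:460,::-1],None,fx=2.5,fy=2.5))"
```

```text
4.725 lane [0.0421 0.1849 0.0317] yaw err deg -0.04 z [ 0.002  0.    -1.   ] w 0.05938163116049543 F [1.8 0.9 3.2]
```

View pics/s2.png

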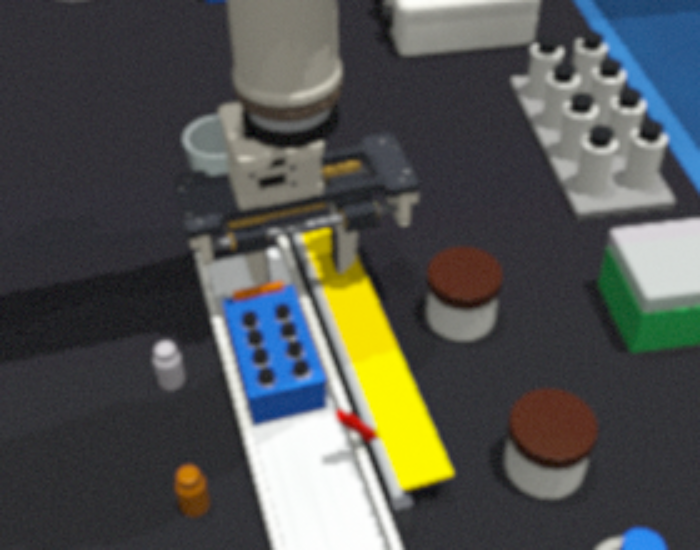

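The pedal is close to level and the blade is up. I'll press 3 mm more, then start pushing.

arm_command --pt "0.65 0 -0.002 0.003 0" --pt "0.65 -0.008 0 0 0" --pt "0.65 -0.01 0 0 0" --pt "0.65 -0.012 0 0 0" --pt "0.65 -0.014 0 0 0" --pt "0.65 -0.014 0 0 0" --pt "0.65 -0.01 0 0 0" --pt "0.65 0 0 0 0"

```text
clock: 5.78
tool_pos: [0.5371, 0.052, 0.0287]
orientation: [-2.067, -2.365, 0.001]
force: [0.3, 1.9, 4.8]
grip_width: 0.0598
gripper_force: 2.4
```

```bash
python3 t.py; python3 -c "
from h import *
im,d=get_image('side');cv2.imwrite('pics/s3.png',cv2.resize(im[100:320,180:460,::-1],None,fx=2.5,fy=2.5))"
```

```text
5.775 lane [0.0382 0.1161 0.0287] yaw err deg -0.1 z [-0.001  0.    -1.   ] w 0.05978729812570397 F [0.3 1.9 4.8]
```

View pics/s3.png

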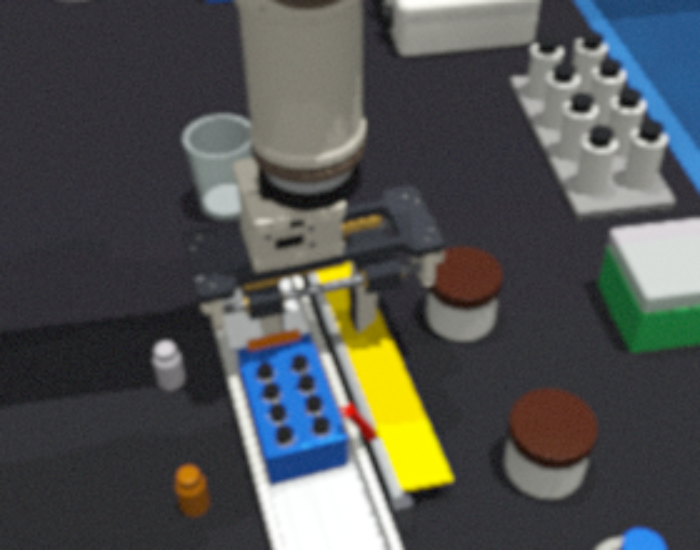

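The rack's front is passing under the raised blade at (358,420). Pushing on.

arm_command --pt "0.65 -0.01 0 0 0" --pt "0.65 -0.014 0 0 0" --pt "0.65 -0.014 0 0 0" --pt "0.65 -0.014 0 0 0" --pt "0.65 -0.014 0 0 0" --pt "0.65 -0.014 0 0 0" --pt "0.65 -0.014 0 0 0" --pt "0.65 -0.01 0 0 0"

```text
clock: 6.82
tool_pos: [0.5508, -0.0486, 0.0287]
orientation: [-2.063, -2.365, -0.001]
force: [-0.8, 8.1, 8.8]
grip_width: 0.0597
gripper_force: 4.6
```

arm_command --pt "0.65 -0.008 0 0 0" --pt "0.65 -0.008 0 0 0" --pt "0.65 -0.006 0 0 0" --pt "0.65 -0.004 0 0 0" --pt "0.65 -0.002 0 0 0" --pt "0.65 0 0 0 0"

```text
clock: 7.58
tool_pos: [0.5545, -0.0757, 0.0287]
orientation: [-2.062, -2.365, -0.001]
force: [-0.4, 6.3, 7.9]
grip_width: 0.06
gripper_force: 4.3
```

```bash
python3 t.py; python3 -c "
from h import *
im,d=get_image('side');cv2.imwrite('pics/s4.png',cv2.resize(im[140:360,180:460,::-1],None,fx=2.5,fy=2.5))"
```

```text
7.575 lane [ 0.0382 -0.0128  0.0287] yaw err deg 0.03 z [-0.002  0.003 -1.   ] w 0.05998486621759535 F [-0.4  6.3  7.9]
```

View pics/s4.png

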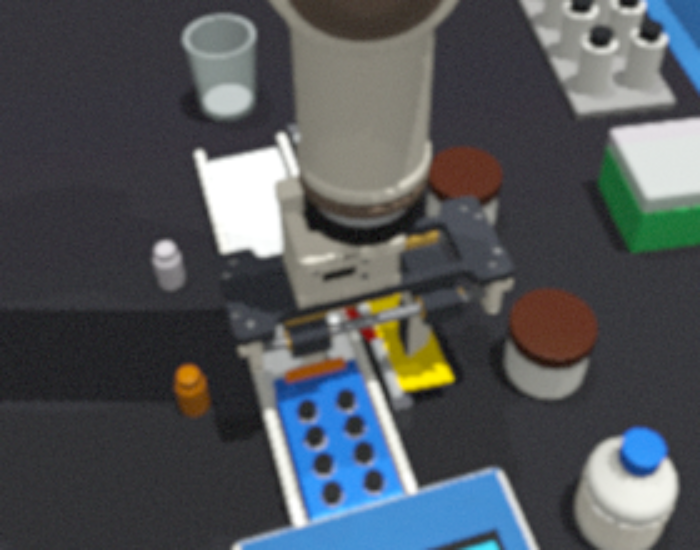

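arm_command --pt "0.65 -0.003 0 0 0" --pt "0.65 -0.003 0 0 0" --pt "0.65 -0.002 0 0 0" --pt "0.65 0 0 0 0"

```text
clock: 8.12
tool_pos: [0.5553, -0.0817, 0.0287]
orientation: [-2.06, -2.364, -0.003]
force: [-1.0, 11.3, 9.2]
grip_width: 0.0598
gripper_force: 7.1
```

arm_command --pt "0.65 -0.001 0 0 0" --pt "0.65 -0.001 0 0 0" --pt "0.65 0 0 0 0"

```text
clock: 8.5
tool_pos: [0.5553, -0.0816, 0.0287]
orientation: [-2.058, -2.363, -0.004]
force: [-2.4, 15.7, 10.9]
grip_width: 0.0594
gripper_force: 9.6
```

arm_command --pt "0.65 0.003 0 0 0" --pt "0.65 0.001 0 -0.003 0" --pt "0.65 0 0 -0.01 0" --pt "0.65 0 0 -0.01 0" --pt "0.65 0 0 -0.015 0" --pt "0.65 0 0 -0.03 0" --pt "0.65 0 0 -0.05 0" --pt "0.65 0 0 -0.05 0"

```text
clock: 9.5
tool_pos: [0.5554, -0.0858, 0.1984]
orientation: [2.068, 2.365, -0.003]
force: [1.2, 0.5, -0.4]
grip_width: 0.0596
gripper_force: 0.0
```

arm_command --pt "0.65 0.06 -0.03 -0.03 0" --pt "0.65 0.06 -0.03 0 0" --pt "0.65 0.06 -0.03 0 0" --pt "0.65 0.06 -0.03 0 0" --pt "0.65 0 0 0 0"

```text
clock: 10.12
tool_pos: [0.416, 0.1206, 0.2228]
orientation: [-2.058, -2.373, 0.0]
force: [0.8, -0.6, -0.1]
grip_width: 0.0594
gripper_force: 0.0
```

```bash
python3 t.py; python3 - <<'E'
from h import *
p,L=lane(False)
im,d=get_image('side');cv2.imwrite('pics/s5.png',cv2.resize(im[140:360,180:460,::-1],None,fx=2.5,fy=2.5))
q=L(p,cloud('side',d).reshape(-1,3)).reshape(400,640,3);im=im.astype(int);r,g,b=im[...,0],im[...,1],im[...,2]
m=(r>150)&(g>60)&(g<150)&(b<110)&(abs(q[...,0])<.04)&(abs(q[...,1]+.03)<.04);print("tab",m.sum(),np.median(q[m],0))
E
```

```text
10.125 lane [-0.0725  0.2005  0.2228] yaw err deg 0.35 z [-0. -0. -1.] w 0.05943928294308144 F [ 0.8 -0.6 -0.1]
tab 58 [ 0.00816815 -0.03236152  0.04946427]
```

View pics/s5.png

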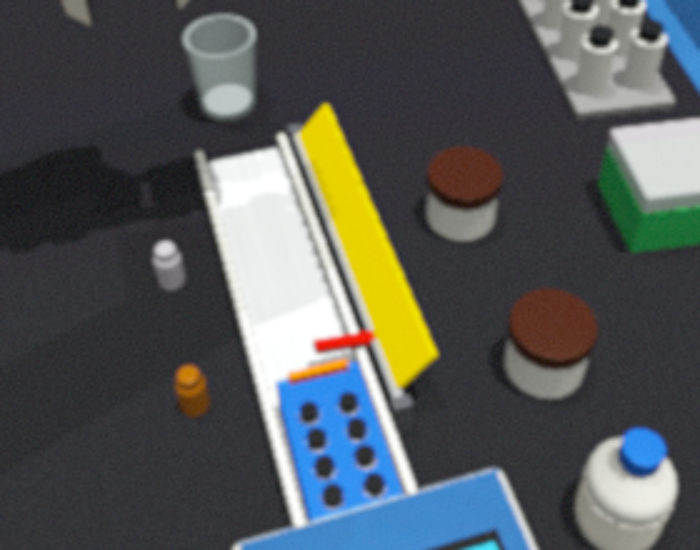

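The rack is home against the stop with its tab at (320,370), and the gate is closed behind it. Handing in.

```bash
python3 -c "
from plant import *
print(sign_off())"
```

```text
the job is handed in; nothing more can be done
None
```

The rack is fully home against the end stop, the gate has closed behind it, and the job is handed in at about 10 s on the robot's clock; the hand-in call returned no verdict.

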